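# Put the small calibration weights away and load the balance

### The arm

A 6-joint arm with a two-finger parallel gripper is mounted at the origin on the work surface. World frame = base frame: x ahead of the robot, y to its left, z up, the work surface at z = 0. Lengths are in m, angles in rad, forces in N, time in s.
With the tool pointing down it reaches from about 0.25 to 0.725 m from the base axis. Payload 4 kg.
Tool frame: the origin (TCP) lies where the fingers leave the gripper's body, on its centre line; the fingertips stand 73 mm ahead of it and the grasp point (between the pads) lies 54 mm ahead of it (bot.tips_ahead is the z of the fingertips in the tool frame, in m); z points along the fingers, y is the direction in which the jaws open and shut (so a half turn about z gives the same grasp; the last joint's range is limited). The gripper opens to 85 mm and grips with 20 to 120 N. Pads are 22 mm wide; open, the fingers measure 114 mm over their backs; the gripper's body (76 mm by 85 mm) begins 54 mm behind the grasp point. The pads swing forward as they close: fully open they stand 13 mm farther back than shut.
Start: joints at [1.268, 0.241, 0.005, 1.335, 0, 1.571], TCP at [0.149, 0.477, 0.304] pointing down, gripper open.
Joint ranges: [-2.72, 2.72], [-1.05, 1.87], [-1.09, 1.28], [-1.99, 2.15], [-1.42, 1.44], [-3.14, 3.14]. Speed limits (rad/s): [2.79, 2.79, 3.14, 3.14, 3.14, 3.14].

### API

Orientations are given as a unit quaternion [x, y, z, w].
In Python, from workcell import readout, camera, get_calibration, order, bot gives the robot as it stands.
- The arm moves only by the tool send_rows, never from a script. Its argument "moves" is a list of rows, each a list of 3 entries, a list of its own where there are three numbers: the shift along the tool's x, y, z in mm, then the turn, a rotation vector about the tool's x, y, z in rad, then the finger opening in mm, from 0 to 85.4. In form: [[[dx, dy, dz], [ax, ay, az], grip], ...]. A call has 1 to 12 rows; each row is the pose to reach, as a shift and turn from the pose measured when the call began, along the tool's axes at that moment; what a row does not reach only later rows make up. A row lasts 1/12 s, in which the tool goes at most 41.7 mm and 7.16 degrees, less where a joint would pass 70% of its speed; a pose out of reach is approached as far as the arm can. A call with a gripper value outside its range is refused whole. The fingers move at their own pace and stop on an object; the grip force is fixed at half the most. Time passes only in rows, so rows that repeat a pose let the fingers close. It gives the time, the measured TCP pose, the force and the opening at its end, in the units of the state.
- readout.get_obs(): the state, without advancing time (a new reading comes with each control period).
- camera(name): name is "scene" or "top"; returns the picture (480x640x3 uint8, red, green, blue); there is no depth.
- get_calibration(name): a dict with "fx", "fy", "cx", "cy" (pixels), "R" (3x3) and "t" (3): a world point X has camera coordinates R X + t. Camera axes: x right, y down, z forward; pixel columns grow to the right and rows downward; lengths in m; the calibration is good to about 2 mm. A picture is of the moment at which its call begins. get_calibration takes no time and is no camera call.
- order.job_done(): hands the job in, once; it reports no verdict.
The state is a dict: "clock": time; "joint_pos": joint angles; "joint_vel": joint speeds; "tau": joint torques, N m; "eef_pos": TCP position; "tool_rot": TCP orientation; "ft_force": force on the tool from outside, world axes, zero at the start; "ft_torque": the same for the moment, N m; "grip_width": finger opening in m.
Only numpy, scipy, OpenCV 4.12 (cv2) and the standard library are available. Lean on these libraries where they do the work, as an engineer would, in place of code of your own. Each camera call takes 0.05 s, during which the arm holds its last target. There are 200 camera calls.

### The job

Get the balance ready for its calibration: stand each of the three smaller knobbed steel weights in the wooden block whose well is its size (the smallest weight in the smallest well, and so on). Only when all three are away, set the largest weight upright and gently on the middle of the balance pan. Do not disturb the amber glass vial or the low aluminium tin that stand among them.

Things in the scene. Friction and masses are not known exactly. Their poses are not given: they have to be found in the camera images.
- w1_mid (a point): the largest of the four bare-steel calibration weights: an upright round cylinder with a narrower neck and knob on top, 54 mm in diameter, 76 mm high in all (plain cylindrical body up to 46 mm, the rest neck and a 31 mm wide knob), about 800 g. The point is at its centre, on the axis half-way up (38 mm above its underside); z is its axis, up. Loose.
- w2_mid (a point): the second largest of the four bare-steel calibration weights: an upright round cylinder with a narrower neck and knob on top, 42 mm in diameter, 62 mm high in all (plain cylindrical body up to 42 mm, the rest neck and a 24 mm wide knob), about 440 g. The point is at its centre, on the axis half-way up (31 mm above its underside); z is its axis, up. Loose.
- w3_mid (a point): the second smallest of the four bare-steel calibration weights: an upright round cylinder with a narrower neck and knob on top, 30 mm in diameter, 46 mm high in all (plain cylindrical body up to 30 mm, the rest neck and a 17 mm wide knob), about 170 g. The point is at its centre, on the axis half-way up (23 mm above its underside); z is its axis, up. Loose.
- w4_mid (a point): the smallest of the four bare-steel calibration weights: an upright round cylinder with a narrower neck and knob on top, 20 mm in diameter, 34 mm high in all (plain cylindrical body up to 22 mm, the rest neck and a 12 mm wide knob), about 55 g. The point is at its centre, on the axis half-way up (17 mm above its underside); z is its axis, up. Loose.
- block2_well (a point): the largest of the three square wooden blocks, 74 x 74 mm and 10 mm high, fixed to the bench, with a round well 56 mm wide and 6 mm deep in the middle, lined with grey felt; it keeps the weight that is 42 mm in diameter. The point is at the centre of the well's floor, 4 mm above the bench; z is up, x and y run along the block's sides.
- block3_well (a point): the middle one of the three square wooden blocks, 62 x 62 mm and 10 mm high, fixed to the bench, with a round well 44 mm wide and 6 mm deep in the middle, lined with grey felt; it keeps the weight that is 30 mm in diameter. The point is at the centre of the well's floor, 4 mm above the bench; z is up, x and y run along the block's sides.
- block4_well (a point): the smallest of the three square wooden blocks, 52 x 52 mm and 10 mm high, fixed to the bench, with a round well 34 mm wide and 6 mm deep in the middle, lined with grey felt; it keeps the weight that is 20 mm in diameter. The point is at the centre of the well's floor, 4 mm above the bench; z is up, x and y run along the block's sides.
- pan (a point): the round steel pan, 130 mm across, of the white laboratory balance (body 280 x 200 mm, 55 mm high, does not move). The point is at the centre of the pan's flat top, 72 mm above the bench; x points away from the display panel, z up. The pan is rigid and does not sink.
- vial: bystander: a small standing amber glass vial with a white cap, 24 mm in diameter, 48 mm high, loose; origin at the centre of its underside.
- tin: bystander: a low round aluminium sample tin with its lid on, 41 mm across, 20 mm high, loose; origin at the centre of its underside.
Not all that is in view belongs to the job. What is shaped like the part that bears w3_mid but green is not meant.

How it is judged:
On the way, in this order (a step that is already met when the one before it is completed fails the run):
1. the three smaller weights stand released, each in the well of its size, while the largest is not on the pan (horizontal distance between w2_mid and block2_well below 0.01 m and z of w2_mid in the frame of block2_well between 0.027 and 0.035 m and angle between each of w2_mid, w3_mid, w4_mid's own z axis and vertical below 0.1 rad and horizontal distance between w3_mid and block3_well below 0.01 m and z of w3_mid in the frame of block3_well between 0.019 and 0.027 m and horizontal distance between w4_mid and block4_well below 0.01 m and z of w4_mid in the frame of block4_well between 0.013 and 0.021 m and linear speed of each of w2, w3, w4 below 0.02 m/s and contact force between each of w2, w3, w4 and the fingers below 0.1 N and horizontal distance between w1_mid and pan above 0.07 m), for 0.2 s.
2. the largest weight stands released on the middle of the pan (horizontal distance between w1_mid and pan below 0.02 m and z of w1_mid in the frame of pan between 0.034 and 0.042 m and angle between w1_mid's own z axis and vertical below 0.1 rad and linear speed of w1 below 0.02 m/s and contact force between w1 and the fingers below 0.1 N), for 0.2 s.
At the end, for the whole second after the job is handed in: the 42, 30 and 20 mm weights stand upright on the floor of the 56, 44 and 34 mm wells (within 10 mm of the centre, 4 mm in height), the 54 mm weight upright on the pan within 20 mm of its middle, all released and at rest; vial and tin upright within 20 mm of where they were (all of step 2 and horizontal distance between w2_mid and block2_well below 0.01 m and z of w2_mid in the frame of block2_well between 0.027 and 0.035 m and angle between each of w2_mid, w3_mid, w4_mid's own z axis and vertical below 0.1 rad and horizontal distance between w3_mid and block3_well below 0.01 m and z of w3_mid in the frame of block3_well between 0.019 and 0.027 m and horizontal distance between w4_mid and block4_well below 0.01 m and z of w4_mid in the frame of block4_well between 0.013 and 0.021 m and linear speed of each of w2, w3, w4 below 0.02 m/s and contact force between each of w2, w3, w4 and the fingers below 0.1 N); the robot touches nothing.
It fails at once if the amber vial is moved by more than 20 mm or tipped (distance of vial from where it was at the start of the episode above 0.02 m or angle between vial's own z axis and vertical above 0.4 rad).
It fails at once if the tin is moved by more than 20 mm or tipped (distance of tin from where it was at the start of the episode above 0.02 m or angle between tin's own z axis and vertical above 0.4 rad).
It fails at once if the largest weight is dropped or slammed onto the pan (arrives faster than 0.4 m/s, as from a fall of 8 mm or more) (horizontal distance between w1_mid and pan below 0.065 m and z of w1_mid in the frame of pan below 0.063 m and linear speed of w1 above 0.4 m/s).
It also fails if it takes over 104 s, if anything falls off the work surface, if the arm or the gripper's body presses on something with over 40 N, if the wrist force passes 120 N, or if a joint passes its speed limit or range.

## Working session

There is one attempt and no reset: what is moved stays moved. The work goes in short steps, Python scripts to look and compute and a tool call to move; the robot and the scene stay as the last step left them, time stands still between calls to the robot, and variables do not carry over. Pictures are saved under pics/ and viewed, about 12 in all and at most 16, crops included, and the job is handed in when it is done.

Besides the shell and the picture viewer there is one more tool, called as name(argument=value, ...) on one line, values as JSON. send_rows: Moves the arm, as the interface text tells. Its arguments: {"type":"object","properties":{"moves":{"type":"array","items":{"type":"array"}}},"required":["moves"]}

```bash
mkdir -p pics; ls; python3 - <<'E'
from workcell import readout,camera,get_calibration,bot
import cv2
print(readout.get_obs()); print(bot.tips_ahead)
for n in("scene","top"):
    c=get_calibration(n);print(n,c)
    cv2.imwrite(f"pics/{n}0.png",camera(n)[:,:,::-1])
E
```

```text
pics
{'clock': 0.0, 'joint_pos': array([ 1.26800322e+00,  2.41426234e-01,  3.71433981e-03,  1.33520138e+00,
       -1.23990716e-06,  1.57083406e+00]), 'joint_vel': array([-0.00166499, -0.00039607, -0.00156415, -0.000326  ,  0.00314882,
        0.00029635]), 'tau': array([-1.05045465e-04, -3.72322476e+01,  2.52406132e+01,  1.68596936e-02,
        1.43644647e-04,  1.02107347e-06]), 'eef_pos': array([0.14894957, 0.47679133, 0.30300241]), 'tool_rot': array([ 1.50837423e-01,  9.88558016e-01, -1.04646294e-03, -1.59005220e-04]), 'ft_force': array([ 0.11977913,  0.10399362, -0.60564363]), 'ft_torque': array([-0.01300255, -0.00685086,  0.06516402]), 'grip_width': 0.08555037191126093}
0.0726
scene {'fx': 482.90715181162443, 'fy': 482.90715181162443, 'cx': 325.7697761481772, 'cy': 237.31079618501835, 'R': array([[ 0.59258004,  0.80550491,  0.00327785],
       [ 0.53490909, -0.39046372, -0.74927321],
       [-0.60226337,  0.4457577 , -0.6622529 ]]), 't': array([-0.31438873, -0.26967328,  1.47239277])}
top {'fx': 478.3189910926593, 'fy': 478.3189910926593, 'cx': 329.9521891694277, 'cy': 232.59646787663723, 'R': array([[-0.00696439, -0.99989574, -0.01264975],
       [-0.99843559,  0.00765493, -0.05538749],
       [ 0.05547855,  0.01224422, -0.9983848 ]]), 't': array([-0.01015081,  0.57434824,  1.12619092])}
```

View pics/top0.png

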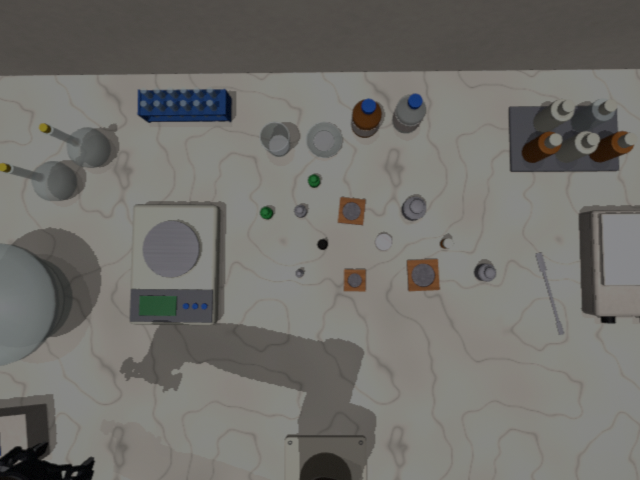

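View pics/scene0.png

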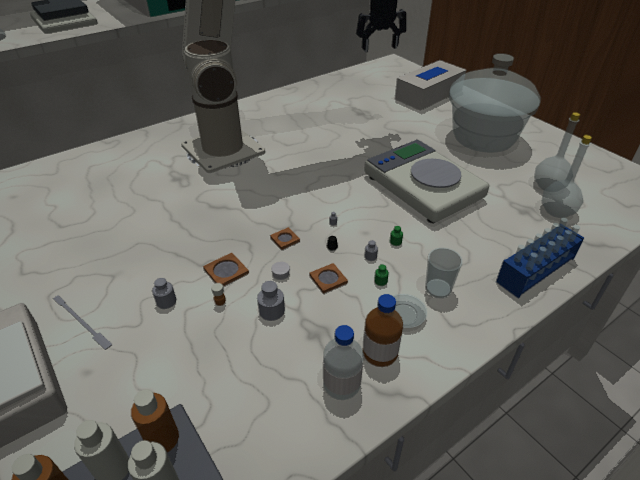

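```bash
cat >h.py <<'E'
import numpy as np,cv2
from workcell import readout,camera,get_calibration,order,bot
CAL={n:get_calibration(n) for n in("scene","top")}
def cast(n,uv,z):
    c=CAL[n];d=c["R"].T@np.array([(uv[0]-c["cx"])/c["fx"],(uv[1]-c["cy"])/c["fy"],1]);o=-c["R"].T@c["t"]
    return (o+d*(z-o[2])/d[2])[:2]
def proj(n,X):
    c=CAL[n];p=c["R"]@np.array(X)+c["t"];return np.array([c["fx"]*p[0]/p[2]+c["cx"],c["fy"]*p[1]/p[2]+c["cy"]])
def tiles(items,out,h=20,k=10,imgs=None):
    # items: (camera,u,v); tiles of 2h px enlarged k times, 4 per row, grid tick every 5 px
    imgs=imgs or {n:camera(n)[:,:,::-1].copy() for n in {i[0] for i in items}}
    T=[]
    for n,u,v in items:
        u,v=int(u),int(v)
        t=cv2.resize(imgs[n][v-h:v+h,u-h:u+h],None,fx=k,fy=k,interpolation=cv2.INTER_NEAREST)
        t=cv2.convertScaleAbs(t,alpha=1.3)
        for i in range(0,2*h,5):
            L=2*k if i%10==0 else k
            cv2.line(t,(i*k,0),(i*k,L),(0,0,255),1);cv2.line(t,(0,i*k),(L,i*k),(0,0,255),1)
        cv2.putText(t,f"{n[0]} {u-h},{v-h}",(22,2*h*k-6),0,.45,(255,0,0),1);T.append(t)
    while len(T)%4:T.append(T[0]*0)
    cv2.imwrite(out,np.vstack([np.hstack(T[i:i+4]) for i in range(0,len(T),4)]))
E
python3 - <<'E'
from h import *
im={n:cv2.imread(f"pics/{n}0.png") for n in("scene","top")}
for n in im:
    hsv=cv2.cvtColor(im[n],cv2.COLOR_BGR2HSV)
    m=cv2.inRange(hsv,(5,110,60),(18,255,255))
    cs,_=cv2.findContours(m,cv2.RETR_EXTERNAL,cv2.CHAIN_APPROX_NONE)
    for c in cs:
        if cv2.contourArea(c)>150:
            r=cv2.minAreaRect(cv2.convexHull(c));M=cv2.moments(cv2.convexHull(c));uv=(M['m10']/M['m00'],M['m01']/M['m00'])
            print(n,"orange",np.round(uv,1),np.round(r[1],1),round(r[2]),cast(n,uv,.010).round(4))
print("pan", cast("top",(171,249),.072))
tiles([("top",414,208),("top",486,271),("top",301,211),("top",300,272),("scene",271,300),("scene",164,292),("scene",371,250),("scene",333,218),
 ("top",384,242),("top",447,242),("top",171,235),("top",171,262)],"pics/t1.png",k=5,imgs=im)
print([x for x in dir(bot) if x[0]!='_'])
E
```

```text
scene orange [ 42.9 467. ] [24.4 16.7] 87 [ 0.6969 -0.667 ]
scene orange [148.5 408.7] [24.6 36.7] 63 [ 0.6994 -0.499 ]
scene orange [383.8 321.4] [36.5 25.9] 7 [ 0.7951 -0.0508]
scene orange [327.8 276.7] [21.9 30.7] 67 [ 0.6299 -0.0677]
scene orange [225.  268.5] [24.3 37.6] 62 [ 0.4746 -0.2372]
scene orange [284.3 237.1] [15.4 24.6] 67 [ 0.4633 -0.0736]
top orange [354.2 280.1] [20. 20.] 90 [ 0.4607 -0.0712]
top orange [422.7 274.6] [30.6 30.3] 87 [ 0.4728 -0.2346]
top orange [351.2 210.8] [24.7 24.9] 6 [ 0.6267 -0.0658]
top orange [548.6 142.9] [22.8 19.5] 62 [ 0.787  -0.5429]
top orange [621.1 142.5] [22.1 18.5] 67 [ 0.7864 -0.7165]
top orange [366.3 114.4] [28.1 23.7] 18 [ 0.8617 -0.1046]
pan [0.5365322 0.3469024]
['Unreachable', 'tips_ahead']
```

View pics/t1.png

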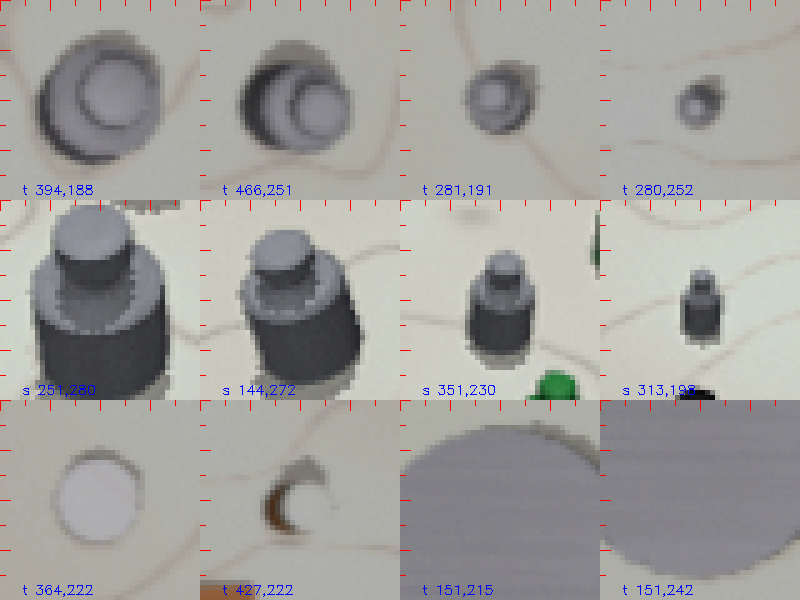

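```bash
python3 - <<'E'
from h import *
im=cv2.imread("pics/top0.png")
K={"w1":((416.5,205.9),(268.9,285.1),.076),"w2":((489.7,271.1),(160.1,280.7),.062),"w3":((299.3,209.9),(371.5,241.3),.046),"w4":((297.9,272.9),(332.9,212.1),.034)}
for k,(t,s,z) in K.items():
    a,b=cast("top",t,z),cast("scene",s,z);print(k,a.round(4),b.round(4),"mean",((a+b)/2).round(4),np.hypot(*a).round(3))
print("tin",cast("top",(383.5,241.5),.02),"vial",cast("top",(448,243),.048))
# pan: purple-grey mask
for n,seed in(("top",(171,249)),("scene",(435,174))):
    im=cv2.imread(f"pics/{n}0.png");m=np.zeros((482,642),np.uint8)
    cv2.floodFill(cv2.blur(im,(3,3)),m,seed,255,(4,4,4),(4,4,4),4|(255<<8)|cv2.FLOODFILL_MASK_ONLY|0)
    c=max(cv2.findContours(m[1:-1,1:-1],0,1)[0],key=cv2.contourArea);e=cv2.fitEllipse(cv2.convexHull(c));print(n,"pan",e,cast(n,e[0],.072))
o=readout.get_obs();R=__import__("scipy.spatial.transform",fromlist=["x"]).Rotation.from_quat(o["tool_rot"]).as_matrix();print(R.round(3))
E
```

```text
w1 [ 0.6299 -0.2114] [ 0.6307 -0.2125] mean [ 0.6303 -0.212 ] 0.664
w2 [ 0.4813 -0.3772] [ 0.4791 -0.3775] mean [ 0.4802 -0.3773] 0.611
w3 [0.6262 0.0564] [0.627 0.057] mean [0.6266 0.0567] 0.629
w4 [0.4793 0.0611] [0.4792 0.0594] mean [0.4793 0.0603] 0.483
tin [ 0.55189275 -0.1413378 ] vial [ 0.54630965 -0.28731817]
top pan ((339.8349609375, 225.55877685546875), (641.7278442382812, 898.5209350585938), 95.42949676513672) [ 0.58697558 -0.03760029]
scene pan ((435.89739990234375, 171.65274047851562), (25.345766067504883, 48.038909912109375), 98.12584686279297) [0.54006327 0.3478772 ]
[[-0.955  0.298 -0.001]
 [ 0.298  0.955 -0.002]
 [-0.    -0.002 -1.   ]]
```

send_rows(moves=[[[-440, -300, 80], [0, 0, 1.268], 50], [[-440, -300, 80], [0, 0, 1.268], 50], [[-440, -300, 80], [0, 0, 1.268], 50], [[-440, -300, 80], [0, 0, 1.268], 50], [[-440, -300, 80], [0, 0, 1.268], 50], [[-440, -300, 80], [0, 0, 1.268], 50], [[-440, -300, 80], [0, 0, 1.268], 50], [[-440, -300, 80], [0, 0, 1.268], 50], [[-440, -300, 80], [0, 0, 1.268], 50], [[-440, -300, 80], [0, 0, 1.268], 50], [[-440, -300, 80], [0, 0, 1.268], 50], [[-440, -300, 80], [0, 0, 1.268], 50]])

```text
clock: 1.1
eef_pos: [0.4562, 0.0873, 0.2289]
tool_rot: [0.707, 0.707, -0.001, 0.0]
ft_force: [-0.5, 1.7, 0.3]
grip_width: 0.0496
```

```bash
cat >>h.py <<'E'
from scipy.spatial.transform import Rotation as Ro
def go(x,y,z):
    "shift (mm) and turn in tool axes to tcp (x,y,z), jaws along world x, pointing down"
    o=readout.get_obs();R=Ro.from_quat(o["tool_rot"]);G=Ro.from_matrix(np.array([[0,1,0],[1,0,0],[0,0,-1]]).T)
    d=np.array([x,y,z])-o["eef_pos"]
    print("t",round(o["clock"],2),"tcp",o["eef_pos"].round(4),"grip",round(o["grip_width"]*1e3,1),"F",o["ft_force"].round(1),
      "| shift",(R.inv().apply(d)*1e3).round(1),"turn",(R.inv()*G).as_rotvec().round(3))
E
python3 -c "
from h import *;go(.479,.060,.084)"
```

```text
t 1.1 tcp [0.4562 0.0873 0.2289] grip 49.6 F [-0.5  1.7  0.3] | shift [-27.   22.9 144.9] turn [-0.001  0.002 -0.001]
```

send_rows(moves=[[[-27, 23, 30], [0, 0, 0], 45], [[-27, 23, 60], [0, 0, 0], 45], [[-27, 23, 90], [0, 0, 0], 45], [[-27, 23, 115], [0, 0, 0], 45], [[-27, 23, 125], [0, 0, 0], 45], [[-27, 23, 125], [0, 0, 0], 45], [[-27, 23, 125], [0, 0, 0], 45]])

```text
clock: 1.68
eef_pos: [0.479, 0.0602, 0.1041]
tool_rot: [0.707, 0.707, -0.001, -0.0]
ft_force: [0.7, 0.0, 0.4]
grip_width: 0.0453
```

```bash
python3 -c "
from h import *;go(.479,.060,.084)
tiles([('scene',333,212),('top',298,270)],'pics/t2.png',h=30,k=10)
import cv2;a=cv2.imread('pics/t2.png')[:, :1200];cv2.imwrite('pics/t2.png',cv2.resize(a,(800,400)))"
```

```text
t 1.68 tcp [0.479  0.0602 0.1041] grip 45.3 F [0.7 0.  0.4] | shift [-0.2  0.  20.1] turn [-0.002  0.002 -0.001]
```

View pics/t2.png

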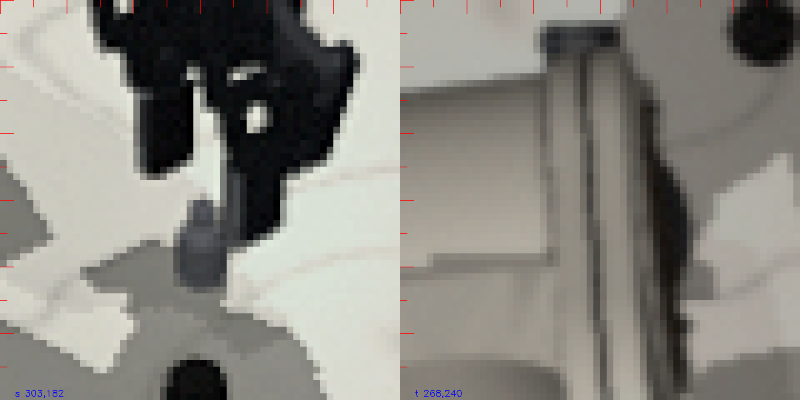

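```bash
python3 -c "
from h import *
for z in(.02,.03,.04,.05):print(z,proj('scene',(.479+.029,.06,z)).round(1),proj('scene',(.479-.029,.06,z)).round(1))"
```

```text
0.02 [340.1 222.4] [326.  210.5]
0.03 [340.2 219.3] [326.  207.4]
0.04 [340.3 216.1] [326.1 204.2]
0.05 [340.4 212.8] [326.1 201. ]
```

send_rows(moves=[[[0, 0, 10], [0, 0, 0], 45], [[0, 0, 20], [0, 0, 0], 45], [[0, 0, 20], [0, 0, 0], 45], [[0, 0, 20], [0, 0, 0], 30], [[0, 0, 20], [0, 0, 0], 22], [[0, 0, 20], [0, 0, 0], 15], [[0, 0, 20], [0, 0, 0], 15], [[0, 0, 20], [0, 0, 0], 15], [[0, 0, 20], [0, 0, 0], 15]])

```text
clock: 2.53
eef_pos: [0.4803, 0.0605, 0.0859]
tool_rot: [0.707, 0.707, 0.0, 0.001]
ft_force: [-1.7, -0.8, 4.0]
grip_width: 0.0164
```

```bash
python3 -c "
from h import *;go(.462,-.0724,.084+.030)"
```

```text
t 2.53 tcp [0.4803 0.0605 0.0859] grip 16.4 F [-1.7 -0.8  4. ] | shift [-132.9  -18.2  -28. ] turn [ 0.002  0.001 -0.001]
```

send_rows(moves=[[[0, 0, 0], [0, 0, 0], 15], [[0, 0, 0], [0, 0, 0], 15]])

```text
clock: 2.7
eef_pos: [0.4805, 0.0605, 0.0859]
tool_rot: [0.707, 0.707, 0.001, 0.001]
ft_force: [-0.4, 0.4, 1.4]
grip_width: 0.0164
```

```bash
python3 -c "
from h import *;go(.462,-.0724,.084+.030)
tiles([('scene',333,212),('top',298,270)],'pics/t3.png',h=30,k=10)
import cv2;a=cv2.imread('pics/t3.png')[:, :600];cv2.imwrite('pics/t3.png',a)"
```

```text
t 2.7 tcp [0.4805 0.0605 0.0859] grip 16.4 F [-0.4  0.4  1.4] | shift [-132.9  -18.4  -28. ] turn [ 0.003  0.001 -0.001]
```

View pics/t3.png

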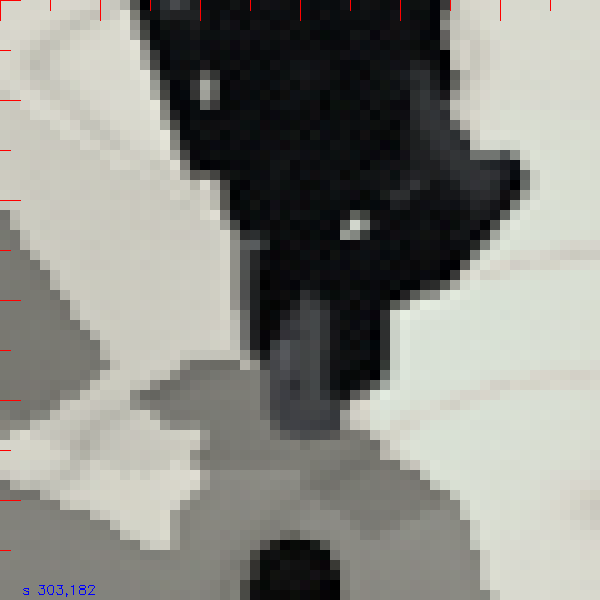

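send_rows(moves=[[[0, 0, -12], [0, 0, 0], 15], [[0, -4, -28], [0, 0, 0], 15], [[-20, -10, -32], [0, 0, 0], 15], [[-50, -18, -32], [0, 0, 0], 15], [[-80, -18, -32], [0, 0, 0], 15], [[-105, -18, -32], [0, 0, 0], 15], [[-125, -18, -32], [0, 0, 0], 15], [[-133, -18, -32], [0, 0, 0], 15], [[-133, -18, -32], [0, 0, 0], 15], [[-133, -18, -32], [0, 0, 0], 15], [[-133, -18, -32], [0, 0, 0], 15]])

```text
clock: 3.72
eef_pos: [0.4623, -0.0717, 0.1178]
tool_rot: [0.707, 0.707, 0.001, 0.001]
ft_force: [-0.1, 0.9, -1.5]
grip_width: 0.0162
```

```bash
python3 -c "
from h import *;go(.462,-.0724,.091)
tiles([('scene',284,230)],'pics/t4.png',h=30,k=10)
import cv2;a=cv2.imread('pics/t4.png')[:, :600];cv2.imwrite('pics/t4.png',a)"
```

```text
t 3.72 tcp [ 0.4623 -0.0717  0.1178] grip 16.2 F [-0.1  0.9 -1.5] | shift [-0.7 -0.4 26.8] turn [0.002 0.001 0.   ]
```

View pics/t4.png

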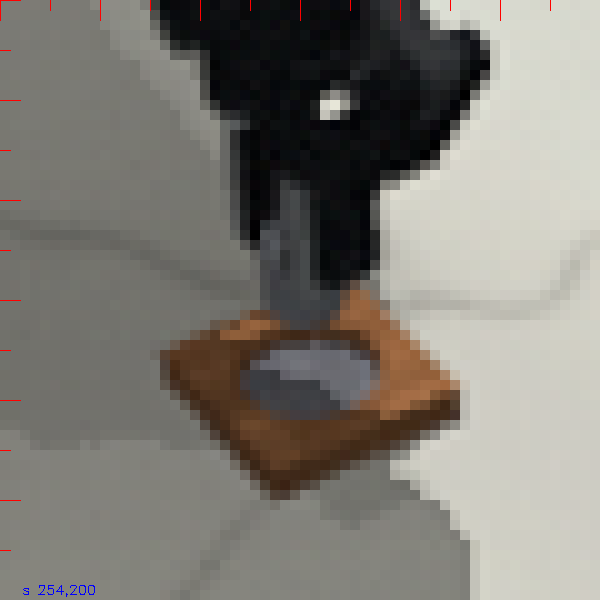

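send_rows(moves=[[[0, 0, 10], [0, 0, 0], 15], [[0, 0, 19], [0, 0, 0], 15], [[0, 0, 25], [0, 0, 0], 15], [[0, 0, 27], [0, 0, 0], 15], [[0, 0, 27], [0, 0, 0], 15], [[0, 0, 27], [0, 0, 0], 15], [[0, 0, 27], [0, 0, 0], 20], [[0, 0, 27], [0, 0, 0], 24], [[0, 0, 27], [0, 0, 0], 35], [[0, 0, 27], [0, 0, 0], 45], [[0, 0, 15], [0, 0, 0], 45], [[0, 0, -15], [0, 0, 0], 45]])

```text
clock: 4.77
eef_pos: [0.4595, -0.0711, 0.1301]
tool_rot: [0.707, 0.707, -0.002, -0.002]
ft_force: [0.5, 0.4, 0.8]
grip_width: 0.0451
```

send_rows(moves=[[[0, 0, -60], [0, 0, 0], 50], [[60, 40, -60], [0, 0, 0], 50], [[60, 40, -60], [0, 0, 0], 50], [[60, 40, -60], [0, 0, 0], 50]])

```text
clock: 5.1
eef_pos: [0.5042, -0.0079, 0.1929]
tool_rot: [0.705, 0.709, 0.002, 0.0]
ft_force: [0.7, -0.2, -0.2]
grip_width: 0.0498
```

```bash
python3 -c "
from h import *;go(.6266,.0567,.120)
tiles([('scene',284,230),('scene',371,250)],'pics/t5.png',h=20,k=15)
import cv2;a=cv2.imread('pics/t5.png')[:, :1200];cv2.imwrite('pics/t5.png',cv2.resize(a,(800,400)))"
```

```text
t 5.1 tcp [ 0.5042 -0.0079  0.1929] grip 49.8 F [ 0.7 -0.2 -0.2] | shift [ 63.9 122.5  73.4] turn [ 0.003 -0.002  0.005]
```

View pics/t5.png

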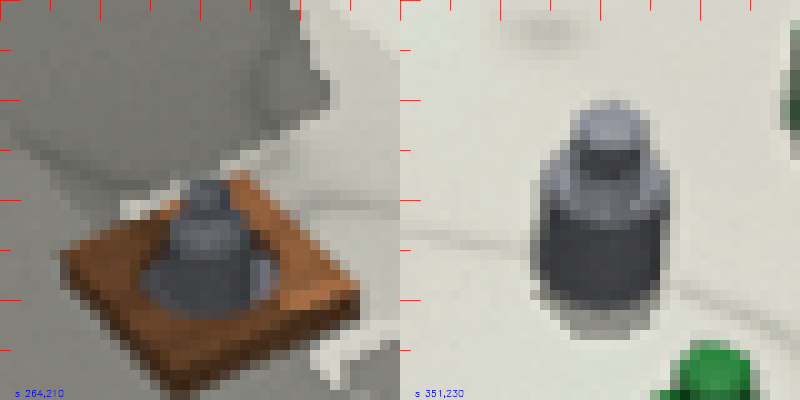

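send_rows(moves=[[[20, 40, 15], [0, 0, 0], 52], [[40, 80, 30], [0, 0, 0], 52], [[64, 110, 45], [0, 0, 0], 52], [[64, 122, 60], [0, 0, 0], 52], [[64, 122, 73], [0, 0, 0], 52], [[64, 122, 73], [0, 0, 0], 52], [[64, 122, 73], [0, 0, 0], 52], [[64, 122, 73], [0, 0, 0], 52]])

```text
clock: 5.82
eef_pos: [0.6228, 0.0543, 0.1186]
tool_rot: [0.706, 0.708, -0.001, -0.001]
ft_force: [-0.4, 0.1, -0.0]
grip_width: 0.0521
```

```bash
python3 -c "
from h import *;go(.6266,.0567,.086)
print('w4',cast('scene',(284.3,228.5),.038))"
```

```text
t 5.82 tcp [0.6228 0.0543 0.1186] grip 52.1 F [-0.4  0.1 -0. ] | shift [ 2.4  3.8 32.5] turn [-0.002 -0.     0.003]
w4 [ 0.46531631 -0.07310878]
```

send_rows(moves=[[[2.5, 4, 0], [0, 0, 0], 52], [[2.5, 4, 8], [0, 0, 0], 52], [[2.5, 4, 20], [0, 0, 0], 52], [[2.5, 4, 33], [0, 0, 0], 52], [[2.5, 4, 33], [0, 0, 0], 52], [[2.5, 4, 33], [0, 0, 0], 40], [[2.5, 4, 33], [0, 0, 0], 32], [[2.5, 4, 33], [0, 0, 0], 25], [[2.5, 4, 33], [0, 0, 0], 24], [[2.5, 4, 33], [0, 0, 0], 24], [[2.5, 4, 33], [0, 0, 0], 24], [[2.5, 4, 33], [0, 0, 0], 24]])

```text
clock: 6.82
eef_pos: [0.6272, 0.0568, 0.0862]
tool_rot: [0.706, 0.708, -0.0, -0.001]
ft_force: [-0.1, -0.7, 2.7]
grip_width: 0.0274
```

```bash
python3 -c "
from h import *;go(.6283,-.0668,.12)"
```

```text
t 6.82 tcp [0.6272 0.0568 0.0862] grip 27.4 F [-0.1 -0.7  2.7] | shift [-123.6    0.7  -33.9] turn [-0.001 -0.     0.003]
```

send_rows(moves=[[[0, 0, -12], [0, 0, 0], 24], [[0, 0, -28], [0, 0, 0], 24], [[-18, 0, -34], [0, 0, 0], 24], [[-45, 0, -34], [0, 0, 0], 24], [[-75, 0, -34], [0, 0, 0], 24], [[-100, 0, -34], [0, 0, 0], 24], [[-117, 0.5, -34], [0, 0, 0], 24], [[-124, 1, -34], [0, 0, 0], 24], [[-124, 1, -34], [0, 0, 0], 24], [[-124, 1, -34], [0, 0, 0], 24], [[-124, 1, -34], [0, 0, 0], 24]])

```text
clock: 7.73
eef_pos: [0.6286, -0.0659, 0.1202]
tool_rot: [0.706, 0.709, -0.0, -0.001]
ft_force: [-1.4, 0.4, -1.4]
grip_width: 0.0276
```

```bash
python3 -c "
from h import *;go(.6283,-.0668,.091)
tiles([('scene',327,262)],'pics/t6.png',h=30,k=10)
import cv2;a=cv2.imread('pics/t6.png')[:, :600];cv2.imwrite('pics/t6.png',a)"
```

```text
t 7.73 tcp [ 0.6286 -0.0659  0.1202] grip 27.6 F [-1.4  0.4 -1.4] | shift [-0.9 -0.3 29.2] turn [-0.001 -0.001  0.004]
```

View pics/t6.png

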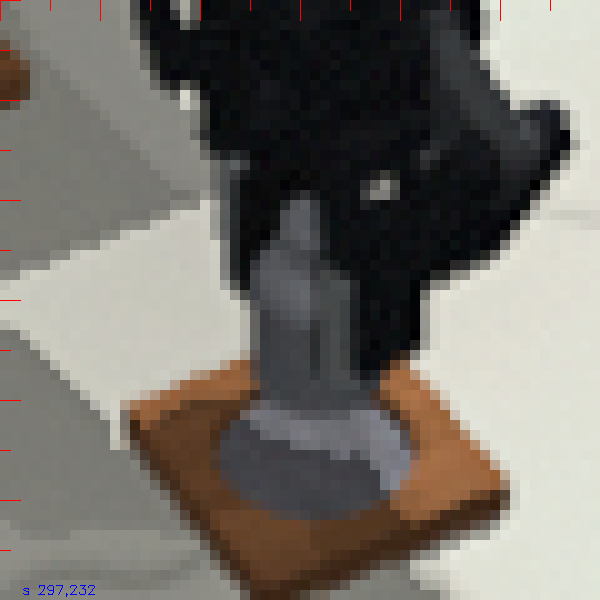

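send_rows(moves=[[[-1, 0, 10], [0, 0, 0], 24], [[-1, 0, 19], [0, 0, 0], 24], [[-1, 0, 26], [0, 0, 0], 24], [[-1, 0, 29], [0, 0, 0], 24], [[-1, 0, 29.5], [0, 0, 0], 24], [[-1, 0, 29.5], [0, 0, 0], 24], [[-1, 0, 29.5], [0, 0, 0], 30], [[-1, 0, 29.5], [0, 0, 0], 35], [[-1, 0, 29.5], [0, 0, 0], 45], [[-1, 0, 29.5], [0, 0, 0], 54], [[-1, 0, 15], [0, 0, 0], 54], [[-1, 0, -15], [0, 0, 0], 54]])

```text
clock: 8.78
eef_pos: [0.6259, -0.0665, 0.1311]
tool_rot: [0.705, 0.709, -0.003, -0.004]
ft_force: [-0.3, 0.1, 0.4]
grip_width: 0.0541
```

send_rows(moves=[[[0, 0, -60], [0, 0, 0], 70], [[-40, -40, -90], [0, 0, 0], 70], [[-80, -70, -90], [0, 0, 0], 70], [[-120, -70, -90], [0, 0, 0], 70], [[-160, -70, -90], [0, 0, 0], 70], [[-160, -70, -90], [0, 0, 0], 70], [[-160, -70, -90], [0, 0, 0], 70]])

```text
clock: 9.37
eef_pos: [0.5568, -0.2325, 0.2224]
tool_rot: [0.708, 0.706, -0.003, -0.003]
ft_force: [0.1, 0.2, 0.3]
grip_width: 0.0701
```

```bash
python3 -c "
from h import *;go(.4802,-.3773,.150)
tiles([('scene',327,262),('top',351,211)],'pics/t7.png',h=20,k=15)
import cv2;a=cv2.imread('pics/t7.png')[:, :1200];cv2.imwrite('pics/t7.png',cv2.resize(a,(800,400)))"
```

```text
t 9.37 tcp [ 0.5568 -0.2325  0.2224] grip 70.1 F [0.1 0.2 0.3] | shift [-144.9  -75.6   73.2] turn [-0.009  0.001 -0.002]
```

View pics/t7.png

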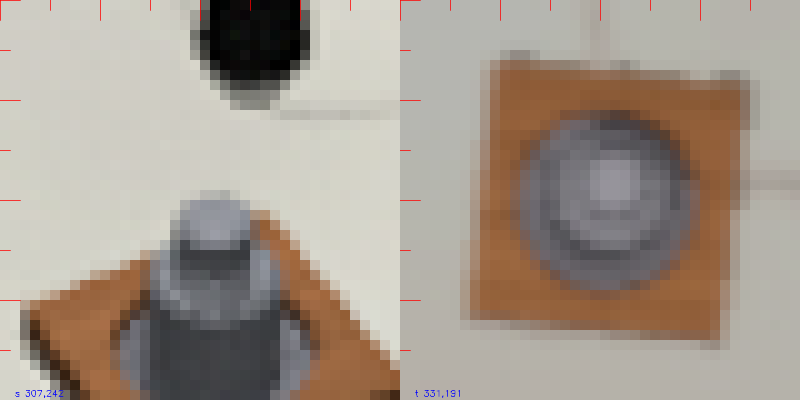

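send_rows(moves=[[[-35, -20, 10], [0, 0, 0], 70], [[-70, -40, 20], [-0.009, 0, 0], 70], [[-105, -60, 35], [-0.009, 0, 0], 70], [[-135, -72, 55], [-0.009, 0, 0], 70], [[-145, -75.5, 73], [-0.009, 0, 0], 70], [[-145, -75.5, 73], [-0.009, 0, 0], 70], [[-145, -75.5, 73], [-0.009, 0, 0], 70], [[-145, -75.5, 73], [-0.009, 0, 0], 70], [[-145, -75.5, 73], [-0.009, 0, 0], 70]])

```text
clock: 10.22
eef_pos: [0.483, -0.3721, 0.1503]
tool_rot: [0.705, 0.709, 0.001, -0.0]
ft_force: [0.5, -1.2, -0.3]
grip_width: 0.0701
```

```bash
python3 -c "
from h import *;go(.4802,-.3773,.092)"
```

```text
t 10.22 tcp [ 0.483  -0.3721  0.1503] grip 70.1 F [ 0.5 -1.2 -0.3] | shift [-5.3 -2.9 58.3] turn [ 0.001 -0.001  0.005]
```

send_rows(moves=[[[-5.5, -3, 0], [0, 0, 0], 70], [[-5.5, -3, 0], [0, 0, 0], 70], [[-5.5, -3, 20], [0, 0, 0], 70], [[-5.5, -3, 40], [0, 0, 0], 70], [[-5.5, -3, 58], [0, 0, 0], 70], [[-5.5, -3, 58], [0, 0, 0], 70], [[-5.5, -3, 58], [0, 0, 0], 50], [[-5.5, -3, 58], [0, 0, 0], 44], [[-5.5, -3, 58], [0, 0, 0], 35], [[-5.5, -3, 58], [0, 0, 0], 35], [[-5.5, -3, 58], [0, 0, 0], 35], [[-5.5, -3, 58], [0, 0, 0], 35]])

```text
clock: 11.22
eef_pos: [0.4806, -0.3782, 0.0945]
tool_rot: [0.705, 0.709, 0.001, 0.001]
ft_force: [-2.6, 0.4, 7.1]
grip_width: 0.0396
```

```bash
python3 -c "
from h import *;go(.4737,-.2359,.122)"
```

```text
t 11.22 tcp [ 0.4806 -0.3782  0.0945] grip 39.6 F [-2.6  0.4  7.1] | shift [142.3  -6.2 -27.7] turn [0.003 0.001 0.005]
```

send_rows(moves=[[[0, 0, -10], [0, 0, 0], 35], [[0, 0, -22], [0, 0, 0], 35], [[8, -1, -28], [0, 0, 0], 35], [[30, -3, -28], [0, 0, 0], 35], [[58, -6, -28], [0, 0, 0], 35], [[88, -6, -28], [0, 0, 0], 35], [[115, -6, -28], [0, 0, 0], 35], [[134, -6, -28], [0, 0, 0], 35], [[142, -6, -28], [0, 0, 0], 35], [[142, -6, -28], [0, 0, 0], 35], [[142, -6, -28], [0, 0, 0], 35], [[142, -6, -28], [0, 0, 0], 35]])

```text
clock: 12.22
eef_pos: [0.4743, -0.2371, 0.1226]
tool_rot: [0.706, 0.709, 0.001, 0.002]
ft_force: [0.8, -0.0, -5.2]
grip_width: 0.0397
```

```bash
python3 -c "
from h import *;go(.4737,-.2359,.0995)
tiles([('scene',225,255)],'pics/t8.png',h=30,k=10)
import cv2;a=cv2.imread('pics/t8.png')[:, :600];cv2.imwrite('pics/t8.png',a)"
```

```text
t 12.22 tcp [ 0.4743 -0.2371  0.1226] grip 39.7 F [ 0.8 -0.  -5.2] | shift [ 1.3 -0.7 23.1] turn [0.004 0.002 0.004]
```

View pics/t8.png

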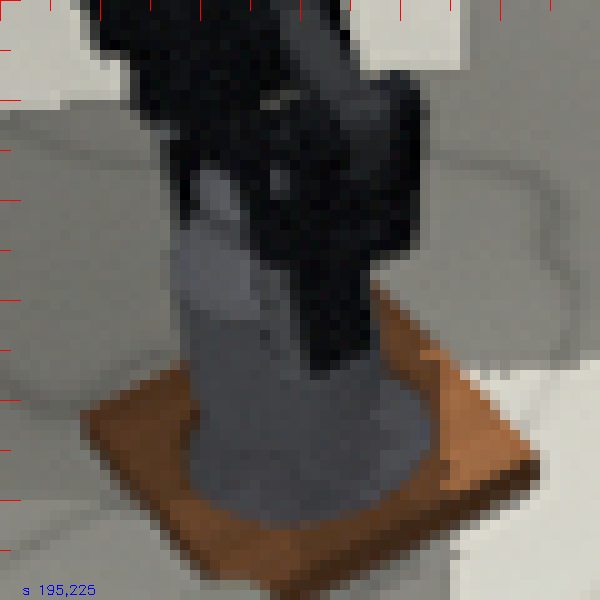

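send_rows(moves=[[[1.5, -0.5, 8], [0, 0, 0], 35], [[1.5, -0.5, 15], [0, 0, 0], 35], [[1.5, -0.5, 20], [0, 0, 0], 35], [[1.5, -0.5, 23], [0, 0, 0], 35], [[1.5, -0.5, 23.5], [0, 0, 0], 35], [[1.5, -0.5, 23.5], [0, 0, 0], 35], [[1.5, -0.5, 23.5], [0, 0, 0], 43], [[1.5, -0.5, 23.5], [0, 0, 0], 50], [[1.5, -0.5, 23.5], [0, 0, 0], 65], [[1.5, -0.5, 23.5], [0, 0, 0], 70], [[1.5, -0.5, 5], [0, 0, 0], 70], [[1.5, -0.5, -25], [0, 0, 0], 70]])

```text
clock: 13.27
eef_pos: [0.4717, -0.2348, 0.1452]
tool_rot: [0.706, 0.708, -0.0, -0.001]
ft_force: [0.4, 0.3, -0.1]
grip_width: 0.0701
```

send_rows(moves=[[[0, 0, -40], [0, 0, 0], 80], [[0, 20, -75], [0, 0, 0], 80], [[0, 50, -90], [0, 0, 0], 80], [[10, 90, -90], [0, 0, 0], 80], [[20, 130, -90], [0, 0, 0], 80], [[25, 130, -90], [0, 0, 0], 80], [[25, 130, -90], [0, 0, 0], 80], [[25, 130, -90], [0, 0, 0], 80]])

```text
clock: 13.93
eef_pos: [0.6014, -0.2089, 0.2342]
tool_rot: [0.705, 0.709, -0.001, -0.002]
ft_force: [-0.9, 0.0, 0.7]
grip_width: 0.0795
```

```bash
python3 -c "
from h import *;go(.6303,-.212,.165)
tiles([('scene',225,258),('scene',271,295)],'pics/t9.png',h=30,k=10)
import cv2;a=cv2.imread('pics/t9.png')[:, :1200];cv2.imwrite('pics/t9.png',cv2.resize(a,(800,400)))"
```

```text
t 13.93 tcp [ 0.6014 -0.2089  0.2342] grip 79.5 F [-0.9  0.   0.7] | shift [-3.3 29.1 69.1] turn [-0.004 -0.001  0.005]
```

View pics/t9.png

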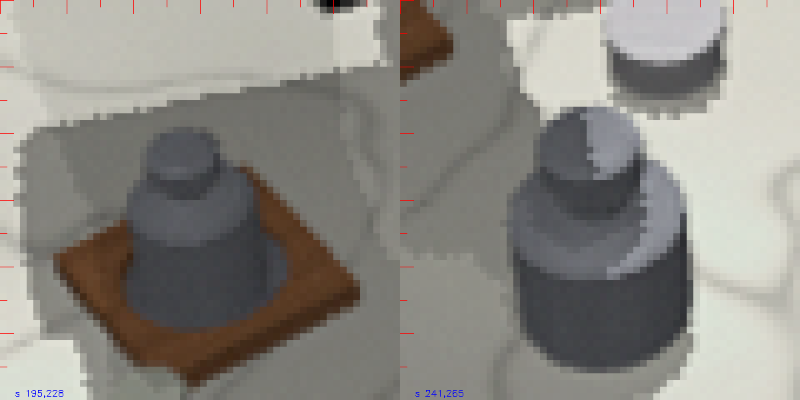

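send_rows(moves=[[[-3, 15, 20], [0, 0, 0.005], 82], [[-3, 29, 45], [0, 0, 0.005], 82], [[-3, 29, 69], [0, 0, 0.005], 82], [[-3, 29, 69], [0, 0, 0.005], 82], [[-3, 29, 69], [0, 0, 0.005], 82], [[-3, 29, 69], [0, 0, 0.005], 82]])

```text
clock: 14.48
eef_pos: [0.6293, -0.213, 0.1677]
tool_rot: [0.708, 0.706, -0.0, -0.001]
ft_force: [0.5, -0.5, 0.9]
grip_width: 0.0822
```

```bash
python3 -c "
from h import *;go(.6303,-.212,.092)
print(cast('scene',(222.25,250),.066))"
```

```text
t 14.48 tcp [ 0.6293 -0.213   0.1677] grip 82.2 F [ 0.5 -0.5  0.9] | shift [ 1.   1.1 75.7] turn [-0.002 -0.001 -0.003]
[ 0.4754437  -0.23577473]
```

send_rows(moves=[[[1, 1, 15], [0, 0, 0], 82], [[1, 1, 35], [0, 0, 0], 82], [[1, 1, 55], [0, 0, 0], 82], [[1, 1, 70], [0, 0, 0], 82], [[1, 1, 76], [0, 0, 0], 82], [[1, 1, 76], [0, 0, 0], 82], [[1, 1, 76], [0, 0, 0], 66], [[1, 1, 76], [0, 0, 0], 58], [[1, 1, 76], [0, 0, 0], 45], [[1, 1, 76], [0, 0, 0], 45], [[1, 1, 76], [0, 0, 0], 45], [[1, 1, 76], [0, 0, 0], 45]])

```text
clock: 15.48
eef_pos: [0.6309, -0.2124, 0.0945]
tool_rot: [0.708, 0.706, 0.0, 0.001]
ft_force: [-2.7, 0.4, 6.6]
grip_width: 0.0517
```

send_rows(moves=[[[0, 0, -8], [0, 0, 0], 45], [[0, 0, -20], [0, 0, 0], 45], [[0, 0, -35], [0, 0, 0], 45], [[0, 0, -55], [0, 0, 0], 45], [[0, 0, -80], [0, 0, 0], 45], [[0, 0, -105], [0, 0, 0], 45], [[0, 0, -125], [0, 0, 0], 45], [[0, 0, -130], [0, 0, 0], 45], [[0, 0, -130], [0, 0, 0], 45], [[0, 0, -130], [0, 0, 0], 45]])

```text
clock: 16.32
eef_pos: [0.6303, -0.2122, 0.2237]
tool_rot: [0.708, 0.706, -0.0, -0.0]
ft_force: [0.3, -0.2, -8.1]
grip_width: 0.0515
```

```bash
python3 -c "
from h import *;go(.538,.347,.22)
tiles([('scene',271,262)],'pics/t10.png',h=40,k=10)
import cv2;a=cv2.imread('pics/t10.png')[:, :800];cv2.imwrite('pics/t10.png',cv2.resize(a,(600,600)))"
```

```text
t 16.32 tcp [ 0.6303 -0.2122  0.2237] grip 51.5 F [ 0.3 -0.2 -8.1] | shift [558.9 -93.8   3.5] turn [-0.     0.    -0.003]
```

View pics/t10.png

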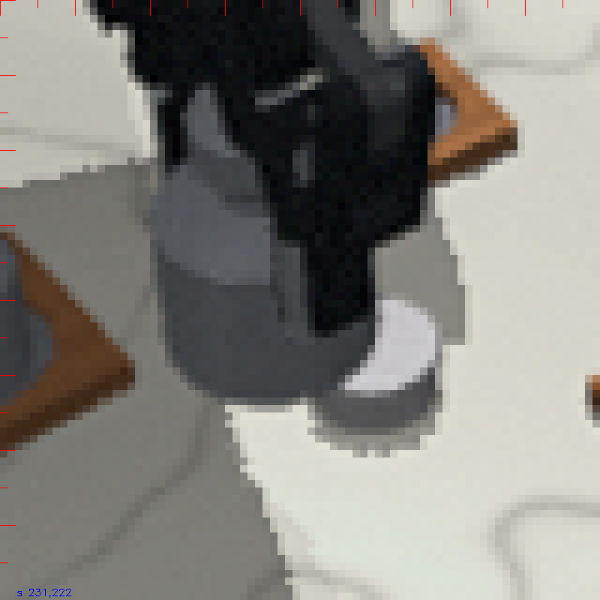

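send_rows(moves=[[[15, -2, 0], [0, 0, 0], 45], [[40, -6, 0], [0, 0, 0], 45], [[70, -12, 0], [0, 0, 0], 45], [[100, -17, 0], [0, 0, 0], 45], [[130, -22, 0], [0, 0, 0], 45], [[160, -27, 0], [0, 0, 0], 45], [[190, -32, 0], [0, 0, 0], 45], [[220, -37, 0], [0, 0, 0], 45], [[250, -42, 0], [0, 0, 0], 45], [[280, -47, 0], [0, 0, 0], 45], [[300, -50, 0], [0, 0, 0], 45], [[310, -52, 0], [0, 0, 0], 45]])

```text
clock: 17.37
eef_pos: [0.5768, 0.101, 0.2205]
tool_rot: [0.707, 0.707, -0.002, -0.003]
ft_force: [-0.7, -0.1, -7.4]
grip_width: 0.052
```

```bash
python3 -c "
from h import *;go(.538,.347,.22)"
```

```text
t 17.37 tcp [0.5768 0.101  0.2205] grip 52.0 F [-0.7 -0.1 -7.4] | shift [246.  -38.6   1. ] turn [-0.007 -0.001  0.001]
```

send_rows(moves=[[[20, -3, 0], [0, 0, 0], 45], [[45, -7, 0], [-0.006, 0, 0], 45], [[75, -12, 0], [-0.006, 0, 0], 45], [[105, -17, 0], [-0.006, 0, 0], 45], [[135, -21, 0], [-0.006, 0, 0], 45], [[165, -26, 0], [-0.006, 0, 0], 45], [[195, -31, 0], [-0.006, 0, 0], 45], [[220, -35, 0], [-0.006, 0, 0], 45], [[238, -38, 0], [-0.006, 0, 0], 45], [[246, -39, 0], [-0.006, 0, 0], 45], [[246, -39, 0], [-0.006, 0, 0], 45], [[246, -39, 0], [-0.006, 0, 0], 45]])

```text
clock: 18.37
eef_pos: [0.5374, 0.3461, 0.2196]
tool_rot: [0.707, 0.707, -0.002, -0.0]
ft_force: [0.0, -0.2, -7.7]
grip_width: 0.052
```

```bash
python3 -c "
from h import *;go(.538,.347,.170)
tiles([('scene',435,150)],'pics/t11.png',h=40,k=10)
import cv2;a=cv2.imread('pics/t11.png')[:, :800];cv2.imwrite('pics/t11.png',cv2.resize(a,(600,600)))"
```

```text
t 18.37 tcp [0.5374 0.3461 0.2196] grip 52.0 F [ 0.  -0.2 -7.7] | shift [ 1.   0.8 49.6] turn [-0.003  0.002  0.001]
```

View pics/t11.png

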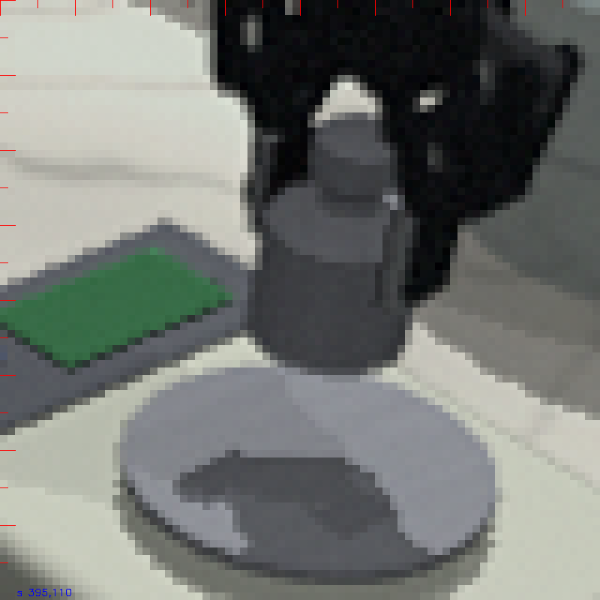

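send_rows(moves=[[[1, 1, 6], [0, 0, 0], 45], [[1, 1, 14], [0, 0, 0], 45], [[1, 1, 23], [0, 0, 0], 45], [[1, 1, 32], [0, 0, 0], 45], [[1, 1, 40], [0, 0, 0], 45], [[1, 1, 46], [0, 0, 0], 45], [[1, 1, 49], [0, 0, 0], 45], [[1, 1, 49], [0, 0, 0], 45], [[1, 1, 49], [0, 0, 0], 45]])

```text
clock: 19.17
eef_pos: [0.5385, 0.3465, 0.1709]
tool_rot: [0.707, 0.707, -0.001, -0.0]
ft_force: [0.0, 0.0, -7.6]
grip_width: 0.0517
```

send_rows(moves=[[[0, 0, 1], [0, 0, 0], 45], [[0, 0, 1.5], [0, 0, 0], 45], [[0, 0, 2], [0, 0, 0], 45], [[0, 0, 2], [0, 0, 0], 45]])

```text
clock: 19.5
eef_pos: [0.5386, 0.3466, 0.1691]
tool_rot: [0.707, 0.707, -0.001, -0.0]
ft_force: [-0.4, 1.0, -7.2]
grip_width: 0.0517
```

send_rows(moves=[[[0, 0, 0.7], [0, 0, 0], 45], [[0, 0, 1.5], [0, 0, 0], 45], [[0, 0, 2], [0, 0, 0], 45], [[0, 0, 2], [0, 0, 0], 45]])

```text
clock: 19.83
eef_pos: [0.5385, 0.3465, 0.1669]
tool_rot: [0.707, 0.707, -0.001, -0.0]
ft_force: [0.2, -0.9, -8.2]
grip_width: 0.0517
```

```bash
python3 -c "
from h import *;go(.538,.347,.1665)"
```

```text
t 19.83 tcp [0.5385 0.3465 0.1669] grip 51.7 F [ 0.2 -0.9 -8.2] | shift [ 0.5 -0.5  0.4] turn [-0.002  0.001 -0.   ]
```

send_rows(moves=[[[0, 0, 0.5], [0, 0, 0], 45], [[0, 0, 1], [0, 0, 0], 45], [[0, 0, 1.5], [0, 0, 0], 45], [[0, 0, 1.5], [0, 0, 0], 45]])

```text
clock: 20.17
eef_pos: [0.5385, 0.3466, 0.1666]
tool_rot: [0.707, 0.707, -0.001, -0.0]
ft_force: [-4.1, -2.2, 1.3]
grip_width: 0.0516
```

Contact on the pan. Release and withdraw upward.

send_rows(moves=[[[0, 0, 0], [0, 0, 0], 50], [[0, 0, 0], [0, 0, 0], 56], [[0, 0, 0], [0, 0, 0], 62], [[0, 0, 0], [0, 0, 0], 72], [[0, 0, 0], [0, 0, 0], 82], [[0, 0, 0], [0, 0, 0], 82], [[0, 0, -15], [0, 0, 0], 82], [[0, 0, -40], [0, 0, 0], 82], [[0, 0, -80], [0, 0, 0], 82], [[0, 0, -120], [0, 0, 0], 82], [[0, 0, -120], [0, 0, 0], 82]])

```text
clock: 21.08
eef_pos: [0.5414, 0.3484, 0.2968]
tool_rot: [0.707, 0.707, 0.007, 0.001]
ft_force: [0.7, 0.9, 1.9]
grip_width: 0.0821
```

send_rows(moves=[[[-40, -40, 0], [0, 0, 0], 82], [[-80, -80, 0], [0, 0, 0], 82], [[-110, -110, 0], [0, 0, 0], 82], [[-140, -140, 0], [0, 0, 0], 82], [[-160, -160, 0], [0, 0, 0], 82], [[-160, -160, 0], [0, 0, 0], 82], [[-160, -160, 0], [0, 0, 0], 82]])

```text
clock: 21.67
eef_pos: [0.3785, 0.186, 0.2939]
tool_rot: [0.708, 0.706, 0.007, 0.001]
ft_force: [0.4, -0.1, 0.1]
grip_width: 0.082
```

```bash
python3 -c "
from h import *;go(.538,.347,.3)
im={n:camera(n)[:,:,::-1].copy() for n in('scene','top')}
a=[]
tiles([('scene',225,258),('scene',327,262),('scene',284,230),('scene',435,160),('top',423,275),('top',351,211),('top',355,280),('top',171,249),('top',384,242),('top',447,242),('scene',280,270),('scene',218,294)],'pics/t12.png',h=25,k=4,imgs=im)"
```

```text
t 21.67 tcp [0.3785 0.186  0.2939] grip 82.0 F [ 0.4 -0.1  0.1] | shift [161.3 159.3  -3. ] turn [ 0.012 -0.007 -0.002]
```

View pics/t12.png

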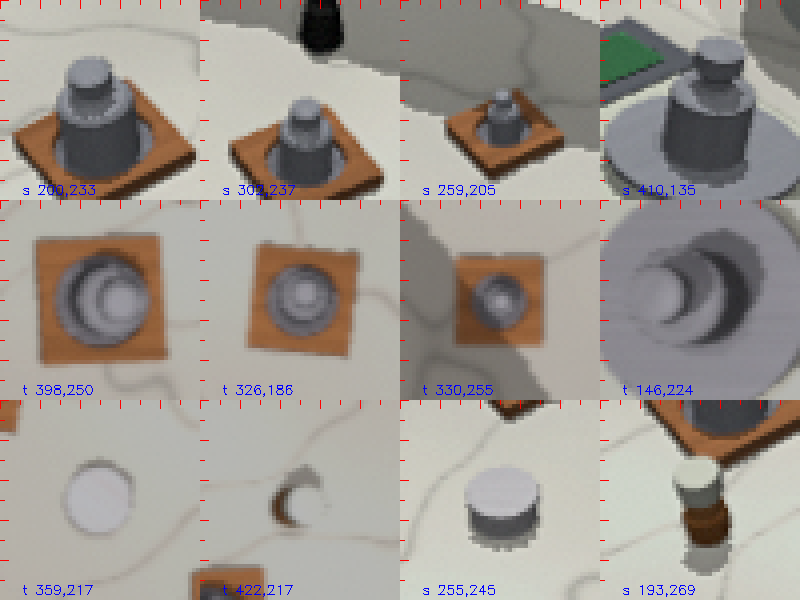

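```bash
python3 -c "
from h import *
print('w1',cast('top',(159.75,246.75),.148),cast('scene',(439.25,146.25),.148))
print('w2',cast('top',(398+30.5-.5,250+25.2-.5),.066),'w3',cast('top',(326+26.7-.5,186+23.2-.5),.05),'w4',cast('top',(330+24.7-.5,255+24.7-.5),.038))
print(order.job_done())"
```

```text
w1 [0.53967014 0.34456815] [0.53867695 0.34452453]
w2 [ 0.47423188 -0.23645686] w3 [ 0.62751735 -0.06680185] w4 [ 0.46397663 -0.07029906]
the job is handed in; nothing more can be done
None
```

I put the three smaller weights in their wells (20 mm, then 30 mm, then 42 mm). Then I lowered the 54 mm weight onto the pan until the wrist force showed contact, and released it. The job was handed in at about 22 s of the allowed 104 s; it reports no verdict.

In the last pictures from both cameras all four weights look upright and released. Measured from the knob tops, the 42, 30 and 20 mm weights are within about 3 mm of their well centres, and the largest is within about 4 mm of the pan centre. The vial and tin appear where they started; I checked them by eye only, not with a final position measurement. No check failed. The two cameras disagree by only 1–3 mm, against the limits of 10 mm for the wells and 20 mm for the pan.

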